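Testing an alarm behind its dust cover

TASK

Test the bench alarm unit. First stand the small bottle that was left on the unit upright on the bench, clear of the unit, then take the metal tag off its hook, where it hangs in the cover's way, and hang it by its eye on the empty hook. Now slide the dust cover all the way aside, press the button under it fully down and let it go, and slide the cover back fully home; leave the tag hanging freely and the other bottles and the metal block where they stand.

Things in the scene. Friction and masses are not known exactly. Their poses are not given: they have to be found in the camera images.
- alarm_unit: White fixed console, 136 (x) x 300 (y) x 45 mm high; origin at the centre of its underside, on the bench. +x points to its back, +y to its left as the operator sees it. Dust cover on the left of the deck between two rails along y (18 mm above the deck). At the back (x = 57 to 63 mm, y = -140 to +45 mm) stands a grey plate, top 141 mm above the bench, with two alike hooks pointing to -x.
- hook_near (a point): Middle of the upper face of the flat steel hook nearer the cover, where the tag hangs at the start (unit frame 27, 5, 132 mm). Each hook: a level blade 18 mm wide (y), 6 mm thick, with room for the tag from 11 mm in front (-x) to 13 mm behind this point, where a 26 mm wide boss begins; its front end has a lip rising 6 mm above the blade, front face 15 mm in front of the point. Axes as the unit's.
- hook_far (a point): The same point of the other, identical hook, empty at the start, 105 mm to the right (unit -y) of the first (unit frame 27, -100, 132 mm).
- tag_center (a point): Centre of the loose aluminium tag, an upright plate 6 mm thick (its x), 56 mm wide (its y), 90 mm high (its z), 70 g. At the start it hangs face to the front, its lower edge 7 mm above the deck in the path of the cover; its x, y axes are parallel to the unit's.
- tag_eye (a point): Middle of the upper edge of the tag's rectangular eye, the edge that rests on a hook; 35 mm above the tag's centre. The eye is a through opening 28 mm wide and 22 mm high, below a 10 mm top strip, with 14 mm wide sides.
- dust_cover (a joint): Slide of the grey dust cover in m: 0 = fully home over the button, 0.075 = fully aside (unit -y, to the operator's right), with a firm stop at each end. May start a few mm ajar. Friction about 2 N; it stays where it is left. The cover is a plate 94 (x) x 80 (y) x 4 mm, upper face 59 mm above the bench.
- rib_top (a point): Middle of the top of the cover's upright rib, by which the cover is pushed: 50 mm long along the unit's x, 6 mm thick along y, 22 mm high above the cover's plate (top 81 mm above the bench). It moves with the cover.
- test_button (a joint): Travel of the grey round button (36 mm across) under the cover, in m: 0 = released, 0.005 = fully down; springs back; about 5 N when fully down.
- button_top (a point): Centre of the button's upper face: 8 mm above the deck, 53 mm above the bench.
- tag: The tag itself; origin at the middle of its lower edge, 45 mm below its centre; axes as for its centre.
- deck_bottle_center (a point): Centre, half-way up, of the small reagent bottle, 48 mm across, 88 mm high, 90 g, that stands on the unit's deck in front of the empty hook. The straight body is graspable from 5 to 55 mm above its foot. Behind the unit there is free bench beside the bottle that stands there. Its z axis is the bottle's axis.
- deck_bottle: The same small bottle; origin under its centre, 44 mm below its centre point.
- bottle_large: Standing reagent bottle, 64 mm across, 118 mm high, origin under its centre; bystander.
- bottle_small: Standing reagent bottle, 54 mm across, 105 mm high, origin under its centre; bystander.
- metal_block: Aluminium block with bores and black knob, 62 (x) x 90 (y) x 68 mm high, origin under its centre; bystander. It and the large bottle stand by the two ends of the unit, either way round; the 105 mm bottle stands behind the unit.

How it is judged:
On the way, in this order (a step that is already met when the one before it is completed fails the run):
1. the small bottle stands released on the bench, off the unit (height (world z) of deck_bottle_center below 0.052 m and angle between deck_bottle_center's own z axis and vertical below 0.2 rad and contact force between the fingers and deck_bottle below 0.2 N and contact force between deck_bottle and alarm_unit below 0.05 N), for 0.2 s.
2. the tag hangs released on the far hook, the cover still over the button (x of tag_eye in the frame of hook_far between -0.02 and 0.02 m and y of tag_eye in the frame of hook_far between -0.012 and 0.012 m and z of tag_eye in the frame of hook_far between -0.007 and 0.007 m and angle between tag_center's own z axis and vertical below 0.3 rad and contact force between the fingers and tag below 0.2 N and contact force between tag and alarm_unit above 0.2 N and value of joint dust_cover below 0.03 m), for 0.2 s.
3. the cover is slid aside (value of joint dust_cover above 0.065 m), for 0.1 s.
4. the button is pressed fully with the cover aside (value of joint test_button above 0.004 m and value of joint dust_cover above 0.05 m), for 0.1 s.
5. the cover is back home (value of joint dust_cover below 0.005 m), for 0.2 s.
At the end, for the whole second after the job is handed in: Cover home (under 5 mm), button released; tag at rest, untouched, on the far hook (eye edge within 20 mm along, 12 mm across, 7 mm in height of the hook point, tilt under 0.3 rad); small bottle upright on the bench, off the unit; other bottles and block upright within 25 mm of their starts (all of step 1 and value of joint dust_cover below 0.005 m and value of joint test_button below 0.0015 m and x of tag_eye in the frame of hook_far between -0.02 and 0.02 m and y of tag_eye in the frame of hook_far between -0.012 and 0.012 m and z of tag_eye in the frame of hook_far between -0.007 and 0.007 m and angle between tag_center's own z axis and vertical below 0.3 rad and contact force between the fingers and tag below 0.2 N and contact force between tag and alarm_unit above 0.2 N and linear speed of tag below 0.05 m/s and distance of each of bottle_large, bottle_small, metal_block from where it was at the start of the episode below 0.025 m and angle between each of bottle_large, bottle_small, metal_block's own z axis and vertical below 0.2 rad).
It fails at once if a bystander is knocked over or pushed away (angle between any of bottle_large, bottle_small, metal_block's own z axis and vertical above 0.5 rad or distance of any of bottle_large, bottle_small, metal_block from where it was at the start of the episode above 0.04 m).
It fails at once if the small bottle is tipped over (angle between deck_bottle_center's own z axis and vertical above 0.7 rad).
It also fails if it takes over 67 s, if anything falls off the work surface, if the arm or the gripper's body presses on something with over 40 N, if the wrist force passes 120 N, or if a joint passes its speed limit or range.

ROBOT

A 7-joint arm with a two-finger parallel gripper is mounted at the origin on a cart in front of the work surface, level with it; the furniture and walls round the work are solid. World frame = base frame: x ahead of the robot, y to its left, z up, the work surface at z = 0. Lengths are in m, angles in rad, forces in N, time in s.
With the tool pointing down it reaches from about 0.4 to 0.85 m from the base axis. Payload 4.5 kg.
Tool frame: the origin (TCP) lies between the finger pads; the fingertips stand 11 mm ahead of it and the grasp point (between the pads) lies 8 mm behind it (r.nose_length is the distance from the TCP to the fingertips, in m); z points along the fingers, y is the line along which they close (so a half turn about z gives the same grasp; the last joint's range is limited). The gripper opens to 88 mm and grips with 3 to 60 N. Pads are 18 mm wide; open, the fingers measure 123 mm over their backs; the gripper's body (75 mm by 187 mm) begins 45 mm behind the grasp point.
Start: joints at [-1.227, 0.689, -0.195, 1.565, 0.157, 0.902, -0.215], TCP at [0.191, 0.595, 0.25] pointing down, gripper open.
Joint ranges: [-3.01, 3.01], [-0.46, 2.08], [-1.47, 1.51], [0.13, 2.56], [-1, 4.14], [0.04, 2.09], [-2.66, 2.66]. Speed limits (rad/s): [2.57, 2.57, 3.14, 3.14, 3.14, 3.14, 3.14].

INTERFACE

Orientations are given as a unit quaternion [x, y, z, w].
In Python, from plant import get_state, snapshot, camera_model, r gives the robot as it stands.
- The arm moves only by the shell command python3 -m inch 'ROWS' [FORCE]. ROWS is text: rows parted by semicolons, each of 7 numbers parted by spaces: the opening, from -1 (shut) to 1 (fully open), then the shift along the tool's x, y, z in m, then the turn, a rotation vector about the tool's x, y, z in rad. A call has 1 to 20 rows; each row shifts and turns the commanded pose from where the row before left it, along the tool's axes as they then stand; what a row does not reach is not made up. A row lasts 1/12 s, in which the tool goes at most 41.7 mm and 7.16 degrees, less where a joint would pass 70% of its speed; a pose out of reach is approached as far as the arm can. A call is refused whole if a number of a shift passes 0.0417 or a number of a turn 0.125, either way. A call with a gripper value outside its range is refused whole. The fingers move at their own pace and stop on an object; FORCE is the grip in N (left out, the last holds). Time passes only in rows, so rows that do not move let the fingers close. It gives the time, the measured TCP pose, the force, the opening and the grip force at its end, in the units of the state.
- get_state(): the state, without advancing time (a new reading comes with each control period).
- snapshot(name): name is "side" or "top"; returns (picture, depth): 420x560x3 uint8, red, green, blue; 420x560 float32, m along the optical axis (not along the pixel's ray), 0 where there is no reading.
- camera_model(name): a dict with "intrinsics" (3x3 intrinsics, pixels), "dist" ([k1, k2, p1, p2, k3] as OpenCV has them; the pictures are not rectified), "view" (4x4, takes a point from world to camera coordinates). Camera axes: x right, y down, z forward; pixel columns grow to the right and rows downward; lengths in m; the calibration is good to about 2 mm. A picture is of the moment at which its call begins. camera_model takes no time and is no camera call.
- r.finish_job(): hands the job in; it is judged then, once.
The state is a dict: "clock": time; "q": joint angles; "qd": joint speeds; "joint_torque": joint torques, N m; "tool_pos": TCP position; "eef_rot": TCP orientation; "contact_force": force on the tool from outside, world axes, zero at the start; "moment": the same for the moment, N m; "opening": opening from 0.0 (shut) to 1.0 (fully open); "finger_force": force on a finger pad.
Only numpy, scipy, OpenCV 4.12 (cv2) and the standard library are available. Lean on these libraries where they do the work, as an engineer would, in place of code of your own. Each camera call takes 0.05 s, during which the arm holds its last target. There are 200 camera calls.

## Working session

There is one attempt and no reset: what is moved stays moved. The work goes in short steps, Python scripts to look and compute and a shell command to move; the robot and the scene stay as the last step left them, time stands still between calls to the robot, and variables do not carry over. Pictures are saved under pics/ and viewed, at most 13 in all, crops included, and the job is handed in when it is done.

```bash
mkdir -p pics; ls; python3 - <<'E'
from plant import *
import cv2,numpy as np
for n in("side","top"):
    p,d=snapshot(n); np.savez(f"pics/{n}0.npz",p=p,d=d); cv2.imwrite(f"pics/{n}0.png",p[:,:,::-1])
    m=camera_model(n); V=np.array(m["view"]); print(n,np.round(np.array(m["intrinsics"]),1).tolist(),np.round(m["dist"],3),np.round(V,3).tolist(),"campos",np.round(-V[:3,:3].T@V[:3,3],3),(d>0).mean())
s=get_state(); print(s)
E
```

```text
pics
side [[399.5, 0.0, 281.0], [0.0, 399.5, 208.8], [0.0, 0.0, 1.0]] [-0.102  0.     0.     0.     0.   ] [[0.999, 0.042, 0.026, -0.549], [0.04, -0.395, -0.918, 0.178], [-0.028, 0.918, -0.397, 0.676], [0.0, 0.0, 0.0, 1.0]] campos [ 0.56  -0.527  0.445] 0.9959268707482993
top [[456.9, 0.0, 284.5], [0.0, 456.9, 204.3], [0.0, 0.0, 1.0]] [0.005 0.    0.    0.    0.   ] [[-0.022, -1.0, -0.016, 0.282], [-0.996, 0.023, -0.082, 0.542], [0.082, 0.014, -0.996, 1.205], [0.0, 0.0, 0.0, 1.0]] campos [0.446 0.253 1.249] 0.994906462585034
{'clock': 0.1, 'q': array([-1.22717541,  0.68991767, -0.19451156,  1.56623226,  0.15730613,
        0.90250123, -0.21512501]), 'qd': array([-2.00681708e-03, -1.41559437e-03,  6.72428764e-05, -3.00266126e-03,
        1.05305515e-03,  4.90917454e-05, -3.11774248e-04]), 'joint_torque': array([-4.20056633e-03, -5.28495276e+01, -1.27166312e+00, -1.53836811e+01,
       -5.25357784e-02,  1.98035013e-03,  3.06089464e-05]), 'tool_pos': array([0.19043377, 0.59470468, 0.24898112]), 'eef_rot': array([ 1.54268078e-01,  9.88028676e-01, -8.31323292e-04, -6.40172537e-05]), 'contact_force': array([0.25738909, 0.78233965, 0.00144852]), 'moment': array([0.01643615, 0.01819831, 0.04346367]), 'finger_force': 0.0, 'opening': 1.002825137579652}
```

View pics/side0.png

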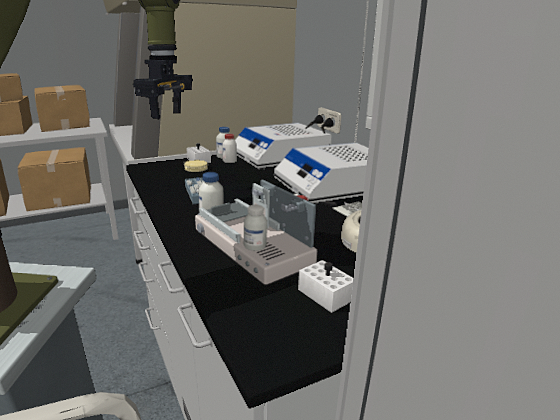

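View pics/top0.png

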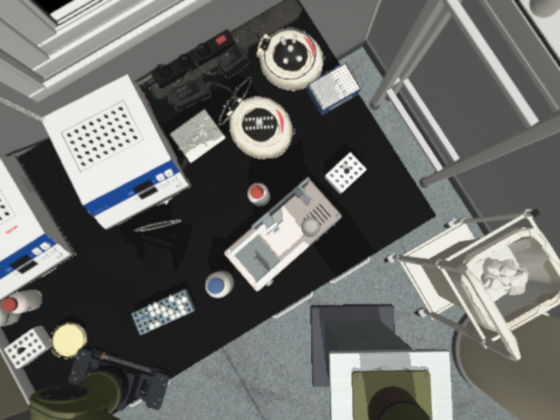

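The side view shows the unit at about (255,235), with the small bottle at (256,228), the plate and hooks at (285,210) and the block at (327,285). In the top view the unit is centred at about (283,233), the cover is on the left at (258,255) and the small bottle is at (311,227). The large bottle is at (219,285), the red-capped bottle behind at (258,194) and the block at (346,172).

```bash
cat > h.py <<'E'
import cv2,numpy as np
from plant import *
def load(n,tag): z=np.load(f"pics/{n}{tag}.npz"); return z["p"],z["d"]
def shot(n,tag):
    p,d=snapshot(n); np.savez(f"pics/{n}{tag}.npz",p=p,d=d); return p,d
def cm(n):
    m=camera_model(n); return np.array(m["intrinsics"],float),np.array(m["dist"],float),np.array(m["view"],float)
def ray(n,uv):
    K,D,V=cm(n); uv=np.array(uv,float).reshape(-1,1,2)
    x=cv2.undistortPoints(uv,K,D).reshape(-1,2); dc=np.c_[x,np.ones(len(x))]
    return -V[:3,:3].T@V[:3,3], dc@V[:3,:3]
def onplane(n,uv,z):
    o,d=ray(n,uv); return o+d*((z-o[2])/d[:,2])[:,None]
def cloud(n,dep):
    v,u=np.mgrid[:420,:560]; o,d=ray(n,np.stack([u,v],-1)); P=o+d*dep.reshape(-1,1); P[dep.ravel()==0]=np.nan
    return P.reshape(420,560,3)
def proj(n,P):
    K,D,V=cm(n); return cv2.projectPoints(np.array(P,float).reshape(-1,1,3),cv2.Rodrigues(V[:3,:3])[0],V[:3,3],K,D)[0].reshape(-1,2)
def tri(uv1,uv2):
    o1,d1=ray("side",uv1);o2,d2=ray("top",uv2);d1=d1[0];d2=d2[0]
    s=np.linalg.lstsq(np.c_[d1,-d2],o2-o1,rcond=None)[0]; a=o1+d1*s[0];b=o2+d2*s[1]
    return (a+b)/2,np.linalg.norm(a-b)
E
python3 - <<'E'
from h import *
for n,(x0,y0,x1,y1),k in(("top",(190,140,380,310),4.2),("side",(180,160,370,315),4.2)):
    p,d=load(n,0); c=cv2.resize(p[y0:y1,x0:x1],None,fx=k,fy=k,interpolation=cv2.INTER_CUBIC)[:,:798][:600]
    if n=="top": c=cv2.resize(p[y0:y1,x0:x1],None,fx=3.5,fy=3.5,interpolation=cv2.INTER_CUBIC)
    cv2.imwrite(f"pics/{n}0c.png",c[:,:,::-1])
p,d=load("top",0);P=cloud("top",d)
z=P[...,2]; m=((z>.035)&(z<.065)).astype(np.uint8); m[:, :200]=0;m[:140]=0;m[310:]=0;m[:,370:]=0
nc,l,st,ce=cv2.connectedComponentsWithStats(m)
for i in range(1,nc):
    if st[i,4]>60: print(st[i],ce[i])
for uv in [(219,285),(258,194),(346,172),(311,227),(235,250),(262,262),(300,190)]: print(uv,np.round(P[uv[1],uv[0]],3))
print(np.nanmedian(z[300:330,180:220]))
E
```

```text
[234 140  56  17 669] [262.37219731 146.3064275 ]
[326 153  40  40 578] [345.4567474  172.22318339]
[ 225  180  117  111 4792] [281.0951586  237.73727045]
(219, 285) [0.345 0.433 0.118]
(258, 194) [0.569 0.335 0.104]
(346, 172) [0.625 0.107 0.07 ]
(311, 227) [0.482 0.205 0.132]
(235, 250) [0.429 0.399 0.066]
(262, 262) [0.396 0.331 0.06 ]
(300, 190) [0.573 0.229 0.138]
0.00016687015696215113
```

View pics/top0c.png

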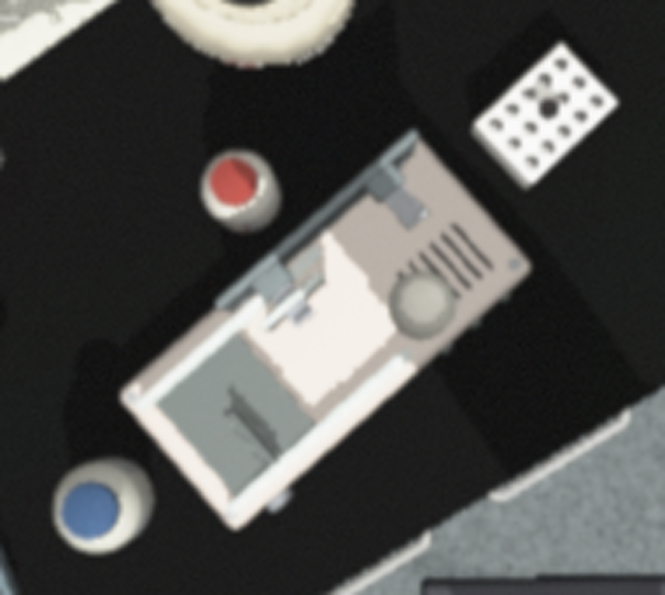

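View pics/side0c.png

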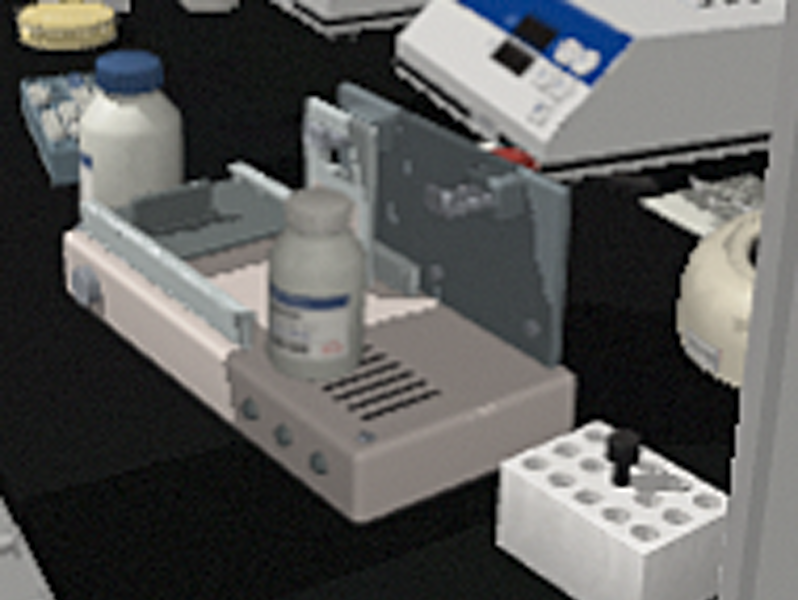

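```bash
python3 - <<'E'
from h import *
p,d=load("top",0);P=cloud("top",d);z=P[...,2]
m=((z>.038)&(z<.066)).astype(np.uint8); m[:, :200]=0;m[:178]=0;m[310:]=0;m[:,343:]=0
nc,l,st,ce=cv2.connectedComponentsWithStats(m); i=1+st[1:,4].argmax(); X=P[l==i]
print("rect",cv2.minAreaRect(X[:,:2].astype(np.float32)*1000))
for uv in [(125,395),(235,528),(530,268)]:
    print(np.round(onplane("top",[np.array(uv)/3.5+[190,140]-.36],.045),4))
w=(z>.134)&(z<.15); w[:180]=0;w[240:]=0;w[:,:240]=0;w[:,320:]=0
X=P[w];print(len(X)); print("top z",np.median(X[:,2]),cv2.fitLine(X[:,:2].astype(np.float32),cv2.DIST_HUBER,0,.001,.001).ravel())
ps,ds=load("side",0);Q=cloud("side",ds)
for uv in [(319,200),(257,380),(316,225),(540,180),(340,100)]:
    u,v=(np.array(uv)/4.2+[180,160]).astype(int); print(uv,np.round(Q[v,u],4))
E
```

```text
rect ((465.1810302734375, 274.45233154296875), (142.34014892578125, 300.0625), 40.39013671875)
[[0.4226 0.4275 0.045 ]]
[[0.3223 0.3465 0.045 ]]
[[0.5112 0.121  0.045 ]]
486
top z 0.13929032623340343 [ 0.648701   -0.76104337  0.53368783  0.27850932]
(319, 200) [0.4855 0.2035 0.1317]
(257, 380) [0.4585 0.1856 0.0423]
(316, 225) [0.4869 0.1898 0.1247]
(540, 180) [0.5911 0.2211 0.1398]
(340, 100) [0.4503 0.7093 0.0009]
```

```bash
python3 - <<'E'
from h import *
a=np.radians(40.35);C=np.array([.466,.275]);R=np.array([[np.cos(a),-np.sin(a)],[np.sin(a),np.cos(a)]])
def U(P): 
    q=P.copy(); q[...,:2]=(P[...,:2]-C)@R; return q
S=U(cloud("side",load("side",0)[1])); T=U(cloud("top",load("top",0)[1]))
def sel(A,x,y,z): 
    m=np.ones(A.shape[:2],bool)
    for k,b in enumerate((x,y,z)): m&=(A[...,k]>b[0])&(A[...,k]<b[1])
    return A[m]
f=lambda X,i:(len(X),np.round(np.median(X,0)*1000,1),np.round(X[:,i].std()*1000,1))
X=sel(S,(-.08,-.055),(-.12,.12),(.008,.035)); print("front",f(X,0),np.degrees(np.polyfit(X[:,1],X[:,0],1)[0]))
X=sel(S,(-.05,.05),(-.165,-.135),(.008,.035)); print("right",f(X,1),np.degrees(np.polyfit(X[:,0],X[:,1],1)[0]))
X=sel(S,(.04,.07),(-.14,-.07),(.06,.12)); print("plate",f(X,0),np.degrees(np.polyfit(X[:,1],X[:,0],1)[0]))
X=sel(S,(.0,.05),(-.03,.05),(.1,.138)); print("tagface?",f(X,0)); print(np.histogram(X[:,0],bins=10))
for nm,A in(("T",T),("S",S)):
    X=sel(A,(0.005,.04),(-.13,-.06),(.115,.15)); print(nm,"hookfar",len(X),np.round(X.min(0),4),np.round(X.max(0),4),np.round(np.median(X,0),4))
    X=sel(A,(0.005,.04),(-.05,.06),(.145,.19)); print(nm,"tagtop",len(X),np.round(np.median(X,0),4),np.round(X.min(0),4),np.round(X.max(0),4))
    X=sel(A,(-.08,.01),(-.13,-.02),(.115,.15)); print(nm,"btl cap",len(X),np.round(np.median(X,0),4),np.round(X.min(0),4),np.round(X.max(0),4))
    X=sel(A,(-.06,.06),(.0,.15),(.066,.1)); print(nm,"rib",len(X),np.round(np.median(X,0),4),np.round(X.min(0),4),np.round(X.max(0),4))
    X=sel(A,(-.06,.06),(.02,.15),(.054,.062)); print(nm,"cover",len(X),np.round(np.median(X,0),4),np.round(np.percentile(X,[1,99],0),4).tolist())
    X=sel(A,(-.08,.06),(-.13,.0),(.05,.1)); print(nm,"btl body",len(X),np.round(np.median(X,0),4),np.round(X.min(0),4),np.round(X.max(0),4))
print(T[194,258],T[285,219],T[172,346])
E
```

```text
front (588, array([-65. , -12.5,  23.1]), np.float64(2.0)) -0.19741776838315964
right (417, array([  -5.1, -150.5,   22.2]), np.float64(1.0)) 0.5977684944059212
plate (531, array([  59.2, -111.8,   87.4]), np.float64(2.1)) 0.11011981961182146
tagface? (267, array([ 29.6,  -5.5, 124.1]), np.float64(6.9))
(array([ 28,   3,   7,  33, 148,  27,   0,   0,   9,  12]), array([0.01458602, 0.01812308, 0.02166013, 0.02519719, 0.02873424,
       0.0322713 , 0.03580836, 0.03934541, 0.04288247, 0.04641952,
       0.04995658]))
T hookfar 81 [ 0.013  -0.109   0.1272] [ 0.04   -0.0911  0.1404] [ 0.0272 -0.0999  0.1318]
T tagtop 2 [0.0295 0.0133 0.1464] [0.0284 0.0091 0.1459] [0.0306 0.0174 0.1469]
T btl cap 143 [-0.0309 -0.0644  0.1321] [-0.0479 -0.082   0.1157] [-0.0146 -0.047   0.1364]
T rib 97 [-0.0176  0.0896  0.0781] [-0.0553  0.0083  0.066 ] [0.0588 0.1368 0.0979]
T cover 1063 [0.0029 0.0885 0.0587] [[-0.0522, 0.0278, 0.0545], [0.0532, 0.131, 0.0619]]
T btl body 181 [ 0.0454 -0.0296  0.0639] [-0.0599 -0.129   0.05  ] [ 0.0583 -0.0007  0.0998]
S hookfar 87 [ 0.0131 -0.1118  0.1259] [ 0.0393 -0.0937  0.1386] [ 0.0219 -0.1057  0.1311]
  return _methods._mean(a, axis=axis, dtype=dtype,
  ret = um.true_divide(
Traceback (most recent call last):
ValueError: zero-size array to reduction operation minimum which has no identity
```

```bash
cat >> h.py <<'E'
from scipy.spatial.transform import Rotation as Ro
A=np.radians(40.4);C0=np.array([.4678,.2752]);RU=np.array([[np.cos(A),-np.sin(A)],[np.sin(A),np.cos(A)]])
def U(P):
    q=np.array(P,float).copy(); q[...,:2]=(q[...,:2]-C0)@RU; return q
def st():
    s=get_state(); M=Ro.from_quat(s["eef_rot"]).as_matrix()
    L=np.eye(3);L[:2,:2]=RU; T=np.c_[[-1,0,0],[0,1,0],[0,0,-1]]
    e=Ro.from_matrix(M.T@(L@T)).as_rotvec()
    print("t%.1f"%s["clock"],"unit mm",np.round(U(s["tool_pos"])*1000,1),"turn to align",np.round(e,3),"F",np.round(s["contact_force"],1),"op %.3f ff %.1f"%(s["opening"],s["finger_force"]),"q",np.round(s["q"],2))
def sel(A,x,y,z):
    m=np.ones(A.shape[:2],bool)
    for k,b in enumerate((x,y,z)): m&=(A[...,k]>b[0]/1e3)&(A[...,k]<b[1]/1e3)
    return A[m]*1e3
E
python3 -m inch '1 0 0 0 0 0 -0.113;1 0 0 0 0 0 -0.113;1 0 0 0 0 0 -0.113;1 0 0 0 0 0 -0.113;1 0 0 0 0 0 -0.113;1 0 0 0 0 0 -0.113;1 0 0 0 0 0 -0.113;1 0 0 0 0 0 -0.113;1 0 0 0 0 0 -0.113;1 0 0 0 0 0 0'
python3 - <<'E'
from h import *
st()
for n in("top","side"):
    X=U(cloud(n,load(n,0)[1]))
    def pr(nm,*b):
        Q=sel(X,*b); print(n,nm,len(Q),*(np.round(np.percentile(Q,[2,50,98],0),1).tolist() if len(Q) else []))
    pr("rib",(-45,35),(60,120),(70,90)); pr("cover",(-44,44),(20,150),(55,63)); pr("tag",(12,38),(-40,60),(60,120)); pr("tagtop",(12,38),(-40,60),(138,160))
    pr("hookN",(8,38),(-10,20),(126,137)); pr("placezone",(80,170),(30,240),(-5,300)); pr("btl",(-65,0),(-100,-30),(60,140))
E
```

```text
clock: 0.93
tool_pos: [0.1907, 0.5948, 0.2491]
eef_rot: [-0.347, 0.938, -0.0, -0.0]
contact_force: [0.9, 0.3, -0.4]
opening: 0.997
finger_force: 0.0
t0.9 unit mm [ -3.8 423.  249.1] turn to align [-0.    -0.001  0.005] F [ 0.9  0.3 -0.4] op 0.997 ff 0.0 q [-1.07  0.72 -0.48  1.56  0.38  0.96  0.61]
top rib 46 [-42.6, 89.3, 74.6] [-22.6, 92.0, 79.5] [-2.4, 95.1, 83.6]
top cover 933 [-42.1, 53.5, 55.4] [2.8, 91.2, 58.8] [42.7, 130.8, 62.6]
top tag 30 [17.5, -20.9, 60.4] [26.0, 18.6, 80.9] [36.7, 58.7, 115.7]
top tagtop 61 [14.0, -22.2, 138.6] [28.3, 4.9, 141.4] [31.9, 30.3, 145.5]
top hookN 52 [12.6, -2.6, 129.4] [22.8, 5.9, 132.3] [37.3, 14.4, 136.5]
top placezone 2420 [81.8, 34.4, -4.4] [125.0, 135.4, -0.2] [168.2, 235.4, 4.7]
top btl 304 [-54.7, -85.2, 68.1] [-33.4, -61.7, 113.1] [-12.0, -40.3, 135.3]
side rib 90 [-44.5, 86.3, 70.2] [-20.6, 88.9, 75.8] [1.2, 93.3, 81.3]
side cover 372 [-40.9, 50.5, 56.0] [2.0, 77.5, 58.8] [41.5, 126.4, 62.2]
side tag 189 [26.1, -26.1, 68.2] [28.4, -14.9, 103.5] [33.6, 29.5, 117.6]
side tagtop 44 [27.2, -24.3, 138.0] [28.6, 2.0, 140.6] [33.4, 29.2, 142.4]
side hookN 62 [13.2, -8.0, 126.6] [22.5, -0.2, 131.9] [30.1, 17.5, 136.8]
side placezone 35 [138.9, 211.3, -1.8] [149.4, 227.4, -0.4] [164.3, 240.0, 1.3]
side btl 824 [-56.4, -90.0, 61.9] [-42.6, -79.9, 98.8] [-16.8, -54.1, 132.6]
```

```bash
python3 -m inch '1 0.0022 -0.0375 0 0 0 0;1 0.0022 -0.0375 0 0 0 0;1 0.0022 -0.0375 0 0 0 0;1 0.0022 -0.0375 0 0 0 0;1 0.0022 -0.0375 0 0 0 0;1 0.0022 -0.0375 0 0 0 0;1 0.0022 -0.0375 0 0 0 0;1 0.0022 -0.0375 0 0 0 0;1 0.0022 -0.0375 0 0 0 0;1 0.0022 -0.0375 0 0 0 0;1 0.0022 -0.0375 0 0 0 0;1 0.0022 -0.0375 0 0 0 0;1 0.0022 -0.0375 0 0 0 0.005;1 0 0 0 0 0 0;1 0 0 0 0 0 0'
python3 -c "from h import *;st()"
```

```text
clock: 2.18
tool_pos: [0.4868, 0.2035, 0.2493]
eef_rot: [-0.34, 0.941, -0.0, -0.0]
contact_force: [-0.5, 1.3, 0.4]
opening: 1.001
finger_force: 0.0
t2.2 unit mm [-32.  -66.9 249.3] turn to align [-0.001 -0.001 -0.012] F [-0.5  1.3  0.4] op 1.001 ff 0.0 q [-0.15  0.6  -0.54  1.85  0.42  0.81  1.36]
```

```bash
python3 -m inch '1 0.001 0.002 0.032 0 0 -0.011;1 0 0 0.032 0 0 0;1 0 0 0.032 0 0 0;1 0 0 0.032 0 0 0;1 0 0 0.020 0 0 0;1 0 0 0.013 0 0 0;1 0 0 0 0 0 0;0 0 0 0 0 0 0;0 0 0 0 0 0 0;0 0 0 0 0 0 0;0 0 0 0 0 0 0;0 0 0 0 0 0 0;0 0 0 0 0 0 0' 20
python3 -c "from h import *;st()"
```

```text
clock: 3.27
tool_pos: [0.4838, 0.207, 0.0893]
eef_rot: [-0.349, 0.937, 0.0, 0.001]
contact_force: [0.0, -1.1, 0.1]
opening: 0.567
finger_force: 0.1
t3.3 unit mm [-32.  -62.3  89.3] turn to align [-0.     0.001  0.008] F [ 0.  -1.1  0.1] op 0.567 ff 0.1 q [-0.29  0.84 -0.34  1.98  0.64  0.43  1.17]
```

```bash
python3 -m inch '-0.3 0 0 0.001 0 0 0;-0.3 0 0 0 0 0 0;-0.3 0 0 0 0 0 0;-0.3 0 0 0 0 0 0;-0.3 0 0 0 0 0 0;-0.3 0 0 -0.01 0 0 0;-0.3 0 0 -0.03 0 0 0;-0.3 0 0 -0.03 0 0 0;-0.3 0 0 -0.03 0 0 0;-0.3 0 0 -0.02 0 0 0;-0.3 0 0 0 0 0 0;-0.3 0 0 0 0 0 0' 20
python3 -c "from h import *;st()"
```

```text
clock: 4.27
tool_pos: [0.4839, 0.207, 0.2088]
eef_rot: [-0.349, 0.937, 0.0, 0.001]
contact_force: [0.1, -0.4, -1.3]
opening: 0.536
finger_force: 20.0
t4.3 unit mm [-32.  -62.4 208.8] turn to align [-0.001  0.002  0.008] F [ 0.1 -0.4 -1.3] op 0.536 ff 20.0 q [-0.18  0.66 -0.52  1.9   0.48  0.71  1.31]
```

```bash
python3 -m inch '-0.3 -0.01 0.0125 -0.005 0 0 0;-0.3 -0.0197 0.0247 0 0 0 0;-0.3 -0.0197 0.0247 0 0 0 0;-0.3 -0.0197 0.0247 0 0 0 0;-0.3 -0.0197 0.0247 0 0 0 0;-0.3 -0.0197 0.0247 0 0 0 0;-0.3 -0.0197 0.0247 0 0 0 0;-0.3 -0.0197 0.0247 0 0 0 0;-0.3 -0.01 0.0125 0 0 0 0;-0.3 0 0 0 0 0 0;-0.3 0 0 0 0 0 0'
python3 -c "from h import *;st()"
```

```text
clock: 5.18
tool_pos: [0.4722, 0.4598, 0.2106]
eef_rot: [-0.35, 0.937, -0.001, -0.002]
contact_force: [-0.2, -0.1, -1.1]
opening: 0.537
finger_force: 20.0
t5.2 unit mm [122.9 137.7 210.6] turn to align [-0.001 -0.004  0.01 ] F [-0.2 -0.1 -1.1] op 0.537 ff 20.0 q [-0.59  0.81 -0.49  1.48  0.43  0.96  1.08]
```

```bash
python3 -m inch '-0.3 0 0 0.015 0 0 0.009;-0.3 0 0 0.03 0 0 0;-0.3 0 0 0.03 0 0 0;-0.3 0 0 0.03 0 0 0;-0.3 0 0 0.03 0 0 0;-0.3 0 0 0.02 0 0 0;-0.3 0 0 0.005 0 0 0;-0.3 0 0 0 0 0 0;-0.3 0 0 0.003 0 0 0;-0.3 0 0 0.002 0 0 0;-0.3 0 0 0 0 0 0'
python3 -c "from h import *;st()"
```

```text
clock: 6.1
tool_pos: [0.4741, 0.4603, 0.0489]
eef_rot: [-0.345, 0.939, 0.0, 0.001]
contact_force: [-0.8, -0.7, -0.8]
opening: 0.536
finger_force: 20.0
t6.1 unit mm [124.7 136.9  48.9] turn to align [ 0.     0.002 -0.001] F [-0.8 -0.7 -0.8] op 0.536 ff 20.0 q [-0.64  1.02 -0.39  1.56  0.55  0.67  0.98]
```

```bash
python3 -m inch '-0.3 0 0 0.002 0 0 0;-0.3 0 0 0.001 0 0 0;-0.3 0 0 0.001 0 0 0;-0.3 0 0 0.001 0 0 0;-0.3 0 0 0 0 0 0;-0.3 0 0 0 0 0 0'
python3 -c "from h import *;st()"
```

```text
clock: 6.6
tool_pos: [0.4737, 0.4602, 0.044]
eef_rot: [-0.345, 0.939, 0.0, 0.001]
contact_force: [-0.7, -1.7, 5.8]
opening: 0.532
finger_force: 20.0
t6.6 unit mm [124.4 137.1  44. ] turn to align [-0.     0.001 -0.001] F [-0.7 -1.7  5.8] op 0.532 ff 20.0 q [-0.64  1.02 -0.39  1.57  0.55  0.66  0.97]
```

```bash
python3 -m inch '0.3 0 0 0 0 0 0;0.6 0 0 0 0 0 0;1 0 0 0 0 0 0;1 0 0 0 0 0 0;1 0 0 0 0 0 0;1 0 0 -0.01 0 0 0;1 0 0 -0.03 0 0 0;1 0 0 -0.035 0 0 0;1 0 0 -0.035 0 0 0;1 0 0 -0.035 0 0 0;1 0 0 -0.026 0 0 0;1 0.0136 -0.0191 0 0 0 0;1 0.0136 -0.0191 0 0 0 0;1 0.0136 -0.0191 0 0 0 0;1 0.0136 -0.0191 0 0 0 0;1 0.0136 -0.0191 0 0 0 0;1 0.0136 -0.0191 0 0 0 0;1 0.0136 -0.0191 0 0 0 0;1 0 0 0 0 0 0;1 0 0 0 0 0 0'
python3 - <<'E'
from h import *
st()
p,d=shot("top",1); shot("side",1)
X=U(cloud("top",d)); Q=sel(X,(90,160),(100,170),(60,100)); print(len(Q),np.round(np.percentile(Q,[2,50,98],0),1))
s=load("side",1)[0]; t=p
cv2.imwrite("pics/both1.png",np.hstack([cv2.resize(t[140:310,190:380],(400,358)),cv2.resize(s[160:315,180:370],(400,358))])[:,:,::-1])
E
```

```text
clock: 8.27
tool_pos: [0.488, 0.2949, 0.2143]
eef_rot: [-0.344, 0.939, -0.0, 0.0]
contact_force: [-0.3, 0.1, -0.2]
opening: 0.997
finger_force: 0.0
t8.3 unit mm [ 28.1   1.9 214.3] turn to align [-0.001  0.    -0.004] F [-0.3  0.1 -0.2] op 0.997 ff 0.0 q [-0.33  0.7  -0.51  1.76  0.45  0.8   1.21]
237 [[102.8 115.3  60.6]
 [120.6 134.   83.1]
 [141.8 156.   90.7]]
```

View pics/both1.png

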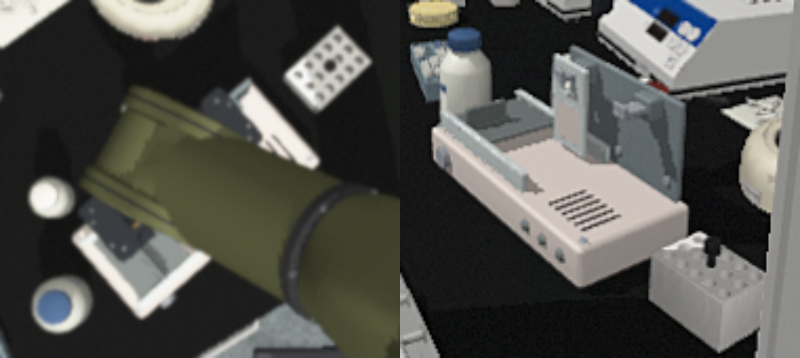

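The side view shows the bottle gone from the deck, the tag on the near hook at (570,100) and the empty hook at (632,108). In the top view the small bottle stands at (50,198). Next I take the tag by its side edges.

```bash
python3 -m inch '1 -0.001 0.0015 0.03 0 0 -0.004;1 -0.001 0 0.03 0 0 0;1 0 0 0.03 0 0 0;1 0 0 0.015 0 0 0;1 0 0 0.007 0 0 0;1 0 0 0 0 0 0;0.5 0 0 0 0 0 0;0.3 0 0 0 0 0 0;0.3 0 0 0 0 0 0;0 0 0 0 0 0 0;0 0 0 0 0 0 0;0 0 0 0 0 0 0;0 0 0 0 0 0 0;0 0 0 0 0 0 0' 20
python3 -c "from h import *;st()"
```

```text
clock: 9.53
tool_pos: [0.4884, 0.2991, 0.1024]
eef_rot: [-0.347, 0.938, 0.0, 0.001]
contact_force: [0.1, 0.1, 5.3]
opening: 0.633
finger_force: 20.0
t9.5 unit mm [ 31.2   4.8 102.4] turn to align [-0.     0.001  0.003] F [0.1 0.1 5.3] op 0.633 ff 20.0 q [-0.4   0.86 -0.4   1.83  0.58  0.57  1.11]
```

```bash
python3 -m inch '0 0 0 -0.004 0 0 0;0 0 0 -0.004 0 0 0;0 0 0 -0.003 0 0 0;0 0 0 0 0 0 0;0 0 0 0 0 0 0'
python3 - <<'E'
from h import *
st()
p,d=shot("side",2); X=U(cloud("side",d))
for nm,b in (("tag",((20,38),(-40,60),(60,137))),("tagtop",((20,38),(-40,60),(138,165)))):
    Q=sel(X,*b); print(nm,len(Q),np.round(np.percentile(Q,[2,50,98],0),1).tolist())
cv2.imwrite("pics/s2.png",cv2.resize(p[170:260,230:330],(600,540),interpolation=cv2.INTER_CUBIC)[:,:,::-1])
E
```

```text
clock: 9.95
tool_pos: [0.488, 0.2989, 0.1128]
eef_rot: [-0.347, 0.938, 0.0, 0.0]
contact_force: [0.0, 0.5, -0.5]
opening: 0.633
finger_force: 20.0
t9.9 unit mm [ 30.7   5.  112.8] turn to align [0.    0.    0.003] F [ 0.   0.5 -0.5] op 0.633 ff 20.0 q [-0.39  0.84 -0.41  1.83  0.57  0.59  1.12]
tag 616 [[21.1, -39.1, 64.1], [27.3, -1.4, 107.3], [35.5, 42.1, 135.7]]
tagtop 198 [[20.6, -39.7, 138.7], [26.6, 22.0, 148.0], [36.6, 47.6, 162.4]]
```

View pics/s2.png

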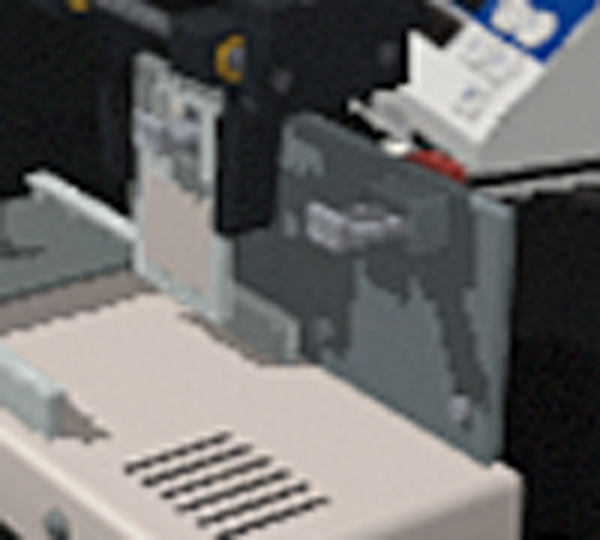

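The side view shows the tag lifted off the blade at (180,180), with the hook's lip inside its eye at (165,130) and the empty far hook at (350,220). I draw it forward off the hook.

```bash
python3 -m inch '0 0.004 0 0 0 0 0.003;0 0.006 0 0 0 0 0;0 0.008 0 0 0 0 0;0 0.008 0 0 0 0 0;0 0.008 0 0 0 0 0;0 0.004 0 0 0 0 0;0 0 0 0 0 0 0;0 0 0 0 0 0 0'
python3 -c "from h import *;st()"
```

```text
clock: 10.67
tool_pos: [0.459, 0.2742, 0.1128]
eef_rot: [-0.345, 0.938, 0.0, 0.0]
contact_force: [-1.1, -0.9, -0.6]
opening: 0.63
finger_force: 20.0
t10.7 unit mm [ -7.3   5.  112.8] turn to align [-0.  0.  0.] F [-1.1 -0.9 -0.6] op 0.630 ff 20.0 q [-0.39  0.81 -0.38  1.94  0.59  0.5   1.07]
```

```bash
python3 -m inch '0 0 -0.008 0 0 0 0;0 0 -0.0145 0 0 0 0;0 0 -0.0145 0 0 0 0;0 0 -0.0145 0 0 0 0;0 0 -0.0145 0 0 0 0;0 0 -0.0145 0 0 0 0;0 0 -0.0145 0 0 0 0;0 0 -0.008 0 0 0 0;0 0 -0.002 0 0 0 0;0 0 0 0 0 0 0;0 0 0 0 0 0 0'
python3 - <<'E'
from h import *
st()
p,d=shot("side",3); X=U(cloud("side",d))
for nm,b in (("tag",((-25,8),(-140,-60),(66,90))),("tagtop",((-25,8),(-140,-60),(135,165))),("hook",((10,38),(-130,-70),(115,145)))):
    Q=sel(X,*b); print(nm,len(Q),np.round(np.percentile(Q,[2,50,98],0),1).tolist())
cv2.imwrite("pics/s3.png",cv2.resize(p[170:260,230:330],(600,540),interpolation=cv2.INTER_CUBIC)[:,:,::-1])
E
```

```text
clock: 11.58
tool_pos: [0.5267, 0.1951, 0.1127]
eef_rot: [-0.346, 0.938, 0.001, -0.0]
contact_force: [0.2, -0.5, -0.7]
opening: 0.63
finger_force: 20.0
t11.6 unit mm [ -7.1 -99.2 112.7] turn to align [0.001 0.    0.001] F [ 0.2 -0.5 -0.7] op 0.630 ff 20.0 q [-0.18  0.84 -0.43  1.86  0.6   0.58  1.27]
tag 203 [[-12.0, -128.3, 66.5], [-10.5, -104.8, 78.2], [-5.7, -73.1, 89.4]]
tagtop 237 [[-17.7, -139.0, 135.6], [-10.7, -79.2, 146.9], [-1.1, -62.1, 163.0]]Traceback (most recent call last):
  File "<stdin>", line 5, in <module>
    return _quantile_unchecked(
        a, q, axis, out, overwrite_input, method, keepdims, weights)
    return _ureduce(a,
                    func=_quantile_ureduce_func,
    ...<5 lines>...
                    overwrite_input=overwrite_input,
                    method=method)
    r = func(a, **kwargs)
    result = _quantile(arr,
                       quantiles=q,
    ...<2 lines>...
                       out=out,
                       weights=wgt)
    slices_having_nans = np.isnan(arr[-1, ...])
                                  ~~~^^^^^^^^^
IndexError: index -1 is out of bounds for axis 0 with size 0
```

```bash
python3 -m inch '0 -0.004 -0.0008 0 0 0 0;0 -0.006 0 0 0 0 0;0 -0.006 0 0 0 0 0;0 -0.007 0 0 0 0 0;0 -0.007 0 0 0 0 0;0 -0.005 0 0 0 0 0;0 0 0 0 0 0 0;0 0 0 0 0 0 0'
python3 - <<'E'
from h import *
st()
p,d=shot("side",4)
cv2.imwrite("pics/s4.png",cv2.resize(p[170:260,230:330],(600,540),interpolation=cv2.INTER_CUBIC)[:,:,::-1])
E
```

```text
clock: 12.3
tool_pos: [0.5544, 0.2166, 0.1126]
eef_rot: [-0.345, 0.938, 0.0, -0.0]
contact_force: [0.0, 0.9, -0.7]
opening: 0.63
finger_force: 20.0
t12.3 unit mm [  27.9 -100.7  112.6] turn to align [0. 0. 0.] F [ 0.   0.9 -0.7] op 0.630 ff 20.0 q [-0.2   0.87 -0.45  1.76  0.58  0.65  1.3 ]
```

View pics/s4.png

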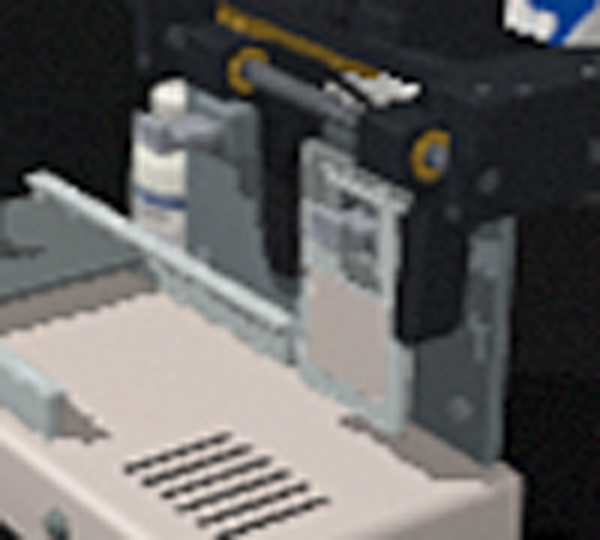

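The hook's lip shows through the tag's eye at (340,225) and there is no contact force. I lower the tag and release it.

```bash
python3 -m inch '0 0 0 0.004 0 0 0;0 0 0 0.004 0 0 0;0 0 0 0.0025 0 0 0;0 0 0 0 0 0 0;0 0 0 0 0 0 0'
python3 -c "from h import *;st()"
```

```text
clock: 12.77
tool_pos: [0.554, 0.2159, 0.1024]
eef_rot: [-0.345, 0.938, -0.0, -0.0]
contact_force: [-0.9, -1.2, 4.2]
opening: 0.631
finger_force: 20.0
t12.8 unit mm [  27.2 -101.   102.4] turn to align [-0.    -0.001  0.   ] F [-0.9 -1.2  4.2] op 0.631 ff 20.0 q [-0.2   0.88 -0.44  1.76  0.59  0.63  1.29]
```

Seated: the upward force is 4 N, at the same height as the first hook. I open and rise straight up.

```bash
python3 -m inch '0.4 0 0 0 0 0 0;0.6 0 0 0 0 0 0;0.8 0 0 0 0 0 0;1 0 0 0 0 0 0;1 0 0 0 0 0 0;1 0 0 0 0 0 0;1 0 0 -0.01 0 0 0;1 0 0 -0.03 0 0 0;1 0 0 -0.035 0 0 0;1 0 0 -0.03 0 0 0;1 0 0 0 0 0 0;1 0 0 0 0 0 0'
python3 - <<'E'
from h import *
st()
p,d=shot("side",5); X=U(cloud("side",d))
for nm,b in (("tag",((15,45),(-140,-60),(60,100))),("tagtop",((15,45),(-140,-60),(134,160)))):
    Q=sel(X,*b); print(nm,len(Q),np.round(np.percentile(Q,[2,50,98],0),1).tolist() if len(Q) else 0)
cv2.imwrite("pics/s5.png",cv2.resize(p[170:260,230:330],(600,540),interpolation=cv2.INTER_CUBIC)[:,:,::-1])
E
```

```text
clock: 13.77
tool_pos: [0.5553, 0.217, 0.2097]
eef_rot: [-0.345, 0.939, 0.0, 0.002]
contact_force: [-0.5, -1.0, 0.7]
opening: 1.002
finger_force: 0.0
t13.8 unit mm [  29.  -101.   209.7] turn to align [-0.001  0.005 -0.   ] F [-0.5 -1.   0.7] op 1.002 ff 0.0 q [-0.15  0.74 -0.54  1.69  0.48  0.84  1.38]
tag 332 [[22.3, -130.4, 60.7], [23.8, -106.5, 81.2], [28.0, -75.7, 99.5]]
tagtop 118 [[21.9, -130.0, 134.1], [24.7, -104.4, 138.3], [43.9, -76.5, 142.3]]
```

View pics/s5.png

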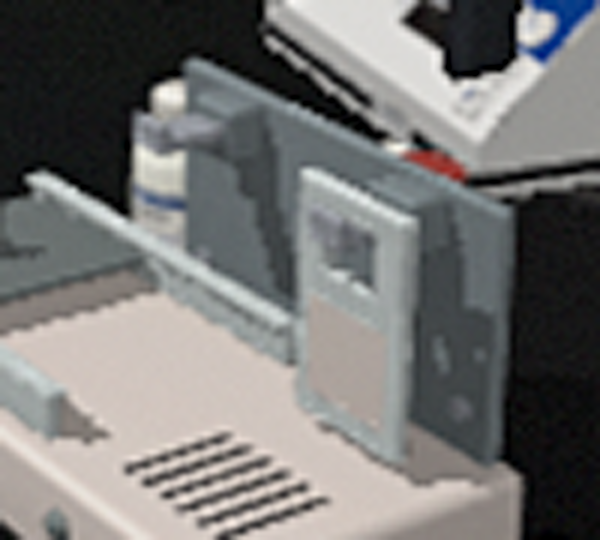

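The tag hangs on the far hook at (355,310), clear of the gripper. On to the cover: close the fingers and go to the left (+y) of the rib.

```bash
python3 -m inch '0 0.0085 0.0316 0 0 0 0;-1 0.0085 0.0316 0 0 0 0;-1 0.0085 0.0316 0 0 0 0;-1 0.0085 0.0316 0 0 0 0;-1 0.0085 0.0316 0 0 0 0;-1 0.0085 0.0316 0 0 0 0;-1 0.0085 0.0316 0 0 0 0;-1 0 0 0 0 0 0;-1 0 0 0.03 0 0 0;-1 0 0 0.03 0 0 0;-1 0 0 0 0 0 0;-1 0 0 0 0 0 0' 20
python3 -c "from h import *;st()"
```

```text
clock: 14.82
tool_pos: [0.3646, 0.3448, 0.1458]
eef_rot: [-0.346, 0.938, -0.001, -0.002]
contact_force: [-0.7, -1.3, 0.7]
opening: 0.121
finger_force: 0.0
t14.8 unit mm [-33.5 119.9 145.8] turn to align [-0.001 -0.005  0.001] F [-0.7 -1.3  0.7] op 0.121 ff 0.0 q [-0.6   0.73 -0.41  2.02  0.57  0.52  0.86]
```

```bash
python3 -m inch '-1 -0.002 0 0 0 0 0;-1 0 0 0 0 0 0;-1 0 0 0 0 0 0;-1 0 0 0.02 0 0 0;-1 0 0 0.02 0 0 0;-1 0 0 0.02 0 0 0;-1 0 0 0.007 0 0 0;-1 0 0 0 0 0 0;-1 0 0 0 0 0 0'
python3 -c "from h import *;st()"
```

```text
clock: 15.57
tool_pos: [0.3673, 0.3478, 0.0809]
eef_rot: [-0.345, 0.938, 0.0, 0.0]
contact_force: [-0.3, -0.9, -0.3]
opening: 0.009
finger_force: 0.0
t15.6 unit mm [-29.4 120.5  80.9] turn to align [0.    0.001 0.   ] F [-0.3 -0.9 -0.3] op 0.009 ff 0.0 q [-0.67  0.83 -0.29  2.04  0.66  0.35  0.77]
```

```bash
python3 -m inch '-1 0 -0.005 0 0 0 0;-1 0 -0.008 0 0 0 0;-1 0 -0.01 0 0 0 0;-1 0 -0.01 0 0 0 0;-1 0 -0.01 0 0 0 0;-1 0 -0.01 0 0 0 0;-1 0 -0.01 0 0 0 0;-1 0 -0.008 0 0 0 0;-1 0 -0.005 0 0 0 0;-1 0 0 0 0 0 0;-1 0 0 0 0 0 0'
python3 -c "from h import *;st()"
```

```text
clock: 16.48
tool_pos: [0.4165, 0.2882, 0.0799]
eef_rot: [-0.345, 0.939, -0.001, -0.001]
contact_force: [-0.4, -0.9, 0.1]
opening: 0.006
finger_force: 0.0
t16.5 unit mm [-30.6  43.2  79.9] turn to align [-0.001 -0.002 -0.001] F [-0.4 -0.9  0.1] op 0.006 ff 0.0 q [-0.51  0.84 -0.31  2.04  0.7   0.37  0.89]
```

```bash
python3 -m inch '-1 0 -0.003 0 0 0 0;-1 0 -0.003 0 0 0 0;-1 0 -0.002 0 0 0 0;-1 0 0 0 0 0 0'
python3 - <<'E'
from h import *
st()
p,d=shot("side",6); X=U(cloud("side",d))
for nm,b in (("rib",(( -50,10),(-20,120),(70,79))),("cover",((-20,44),(-60,140),(55,62)))):
    Q=sel(X,*b); print(nm,len(Q),np.round(np.percentile(Q,[2,50,98],0),1).tolist() if len(Q) else 0)
cv2.imwrite("pics/s6.png",cv2.resize(p[170:260,230:330],(600,540),interpolation=cv2.INTER_CUBIC)[:,:,::-1])
E
```

```text
clock: 16.82
tool_pos: [0.4198, 0.2846, 0.08]
eef_rot: [-0.346, 0.938, 0.001, -0.001]
contact_force: [-4.2, 3.9, -0.2]
opening: 0.006
finger_force: 2.4
t16.8 unit mm [-30.5  38.3  80. ] turn to align [ 0.003 -0.001  0.002] F [-4.2  3.9 -0.2] op 0.006 ff 2.4 q [-0.49  0.84 -0.32  2.04  0.7   0.37  0.91]
rib 88 [[-47.9, 15.5, 70.3], [-31.0, 17.7, 75.3], [-0.7, 49.1, 78.9]]
cover 333 [[-18.4, -20.9, 56.0], [17.4, 4.3, 58.7], [42.9, 53.3, 61.1]]
```

View pics/s6.png

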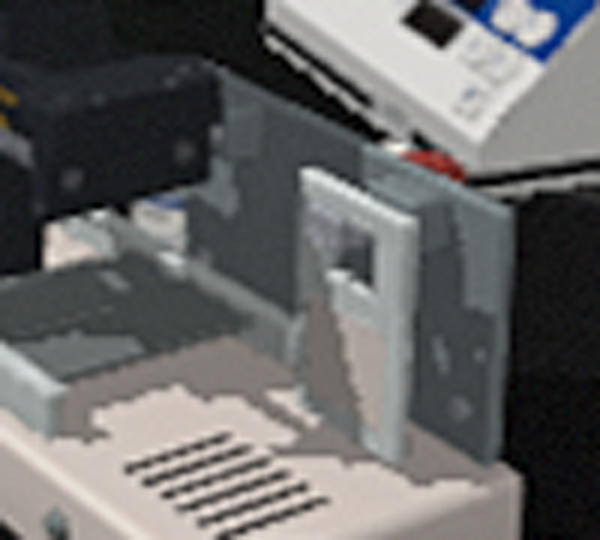

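The view shows the cover aside, with its right edge at about (245,330), and the gripper at left above the rib. The tag is undisturbed. One more small push to confirm the stop.

```bash
python3 -m inch '-1 0 -0.002 0 0 0 0;-1 0 -0.002 0 0 0 0;-1 0 0 0 0 0 0;-1 0 0 0 0 0 0'
python3 -c "from h import *;st()"
```

```text
clock: 17.2
tool_pos: [0.4199, 0.2845, 0.0801]
eef_rot: [-0.348, 0.938, 0.004, -0.001]
contact_force: [-10.3, 7.3, 0.2]
opening: 0.007
finger_force: 5.8
t17.2 unit mm [-30.5  38.1  80.1] turn to align [ 0.008 -0.     0.005] F [-10.3   7.3   0.2] op 0.007 ff 5.8 q [-0.48  0.84 -0.33  2.04  0.7   0.37  0.91]
```

```bash
python3 -m inch '-1 0 0.005 0 0 0 0;-1 0 0.004 0 0 0 0;-1 0 0 -0.03 0 0 0;-1 0 0 -0.04 0 0 0;-1 0 0 -0.04 0 0 0;-1 0.005 -0.035 -0.01 0 0 0;-1 0.005 -0.035 0 0 0 0;-1 0.005 -0.035 0 0 0 0;-1 0.005 -0.035 0 0 0 0;-1 0 0 0 0 0 0;-1 0 0 0 0 0 0'
python3 - <<'E'
from h import *
st()
for n in("top","side"):
    p,d=shot(n,7); X=U(cloud(n,d))
    for nm,b in (("button",((-40,40),(60,125),(50,56))),("rib",((-50,15),(0,40),(66,85))),("cover",((-40,40),(-60,70),(56,62)))):
        Q=sel(X,*b); print(n,nm,len(Q),np.round(np.percentile(Q,[2,50,98],0),1).tolist() if len(Q) else 0)
p=load("top",7)[0]; cv2.imwrite("pics/t7.png",cv2.resize(p[180:310,200:350],(690,598),interpolation=cv2.INTER_CUBIC)[:,:,::-1])
E
```

```text
clock: 18.12
tool_pos: [0.4951, 0.1644, 0.1999]
eef_rot: [-0.342, 0.94, -0.001, -0.0]
contact_force: [-0.6, 0.9, -0.7]
opening: 0.008
finger_force: 0.0
t18.1 unit mm [ -51.  -102.1  199.9] turn to align [-0.002 -0.001 -0.006] F [-0.6  0.9 -0.7] op 0.008 ff 0.0 q [-0.07  0.67 -0.55  1.92  0.53  0.7   1.32]
top button 136 [[-27.2, 77.9, 50.2], [-3.2, 95.5, 52.3], [16.2, 113.2, 55.7]]
top rib 46 [[-47.6, 18.2, 74.5], [-24.0, 21.1, 79.8], [-0.5, 24.1, 84.7]]
top cover 625 [[-38.6, -16.7, 56.2], [0.6, 28.3, 58.8], [37.9, 59.7, 61.8]]
side button 77 [[-19.4, 78.0, 50.7], [-4.6, 91.9, 52.3], [12.8, 110.8, 54.0]]
side rib 138 [[-47.9, 14.8, 66.2], [-25.8, 17.6, 74.6], [-0.9, 21.4, 81.1]]
side cover 402 [[-38.6, -20.3, 56.4], [5.2, 3.8, 58.6], [39.1, 54.1, 61.4]]
```

View pics/t7.png

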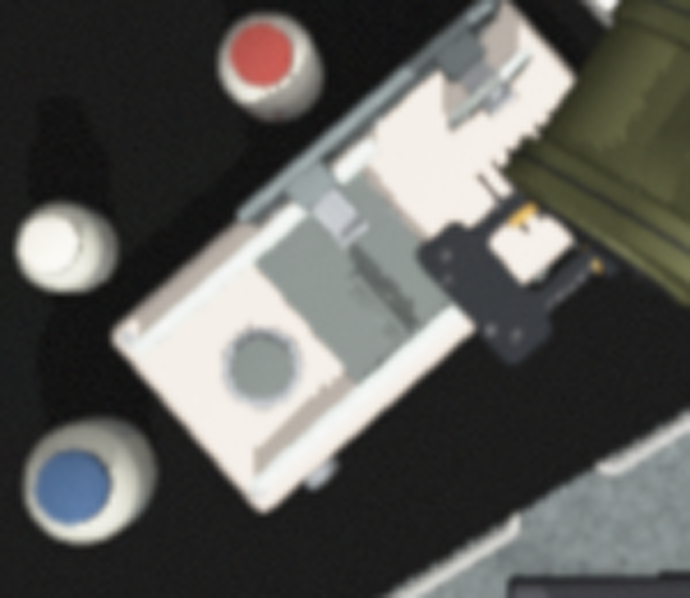

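The top view shows the cover aside, the button bare at (262,366), the tag on the far hook at (490,95) and all bottles standing. Next I go above the button and turn 90° so the gripper body clears the near hook.

```bash
python3 -m inch '-1 -0.0068 0.0281 0 0 0 -0.006;-1 -0.0068 0.0281 0 0 0 0;-1 -0.0068 0.0281 0 0 0 0;-1 -0.0068 0.0281 0 0 0 0;-1 -0.0068 0.0281 0 0 0 0;-1 -0.0068 0.0281 0 0 0 0;-1 -0.0068 0.0281 0 0 0 0;-1 0 0 0 0 0 0.1208;-1 0 0 0 0 0 0.1208;-1 0 0 0 0 0 0.1208;-1 0 0 0 0 0 0.1208;-1 0 0 0 0 0 0.1208;-1 0 0 0 0 0 0.1208;-1 0 0 0 0 0 0.1208;-1 0 0 0 0 0 0.1208;-1 0 0 0 0 0 0.1208;-1 0 0 0 0 0 0.1208;-1 0 0 0 0 0 0.1208;-1 0 0 0 0 0 0.1208;-1 0 0 0 0 0 0.1208'
python3 -c "from h import *;st()"
```

```text
clock: 19.88
tool_pos: [0.3998, 0.3496, 0.2003]
eef_rot: [0.417, 0.909, 0.0, -0.0]
contact_force: [0.5, -0.2, 0.3]
opening: 0.007
finger_force: 0.0
t19.9 unit mm [ -3.6 100.7 200.3] turn to align [ 1.000e-03 -1.000e-03 -1.566e+00] F [ 0.5 -0.2  0.3] op 0.007 ff 0.0 q [-0.76  0.64 -0.07  1.9   0.07  0.6  -0.16]
```

```bash
python3 -m inch '-1 -0.006 0 0.02 0 0 0;-1 0 0 0.03 0 0 0;-1 0 0 0.03 0 0 0;-1 0 0 0.03 0 0 0;-1 0 0 0.02 0 0 0;-1 0 0 0 0 0 0;-1 0 0 0.005 0 0 0;-1 0 0 0.002 0 0 0;-1 0 0 0 0 0 0'
python3 -c "from h import *;st()"
```

```text
clock: 20.63
tool_pos: [0.4053, 0.3446, 0.0642]
eef_rot: [0.416, 0.909, 0.001, -0.0]
contact_force: [-0.6, 0.5, 1.7]
opening: 0.004
finger_force: 0.6
t20.6 unit mm [-2.7 93.4 64.2] turn to align [ 2.000e-03  1.000e-03 -1.563e+00] F [-0.6  0.5  1.7] op 0.004 ff 0.6 q [-0.77  0.87 -0.04  1.98  0.1   0.29 -0.18]
```

```bash
python3 -m inch '-1 0 0 0.002 0 0 0;-1 0 0 0.002 0 0 0;-1 0 0 0.002 0 0 0;-1 0 0 0.001 0 0 0;-1 0 0 0 0 0 0;-1 0 0 0 0 0 0;-1 0 0 0 0 0 0'
python3 -c "from h import *;st()"
```

```text
clock: 21.22
tool_pos: [0.4058, 0.3444, 0.0591]
eef_rot: [0.416, 0.909, 0.002, 0.0]
contact_force: [-4.5, -0.2, 25.7]
opening: 0.005
finger_force: 12.8
t21.2 unit mm [-2.4 92.9 59.1] turn to align [ 0.003  0.002 -1.564] F [-4.5 -0.2 25.7] op 0.005 ff 12.8 q [-0.77  0.88 -0.04  1.98  0.1   0.28 -0.18]
```

Button fully down: the tips are at 48 mm, on the stop with 26 N. I release it, rise and turn back.

```bash
python3 -m inch '-1 0 0 -0.01 0 0 0;-1 0 0 -0.03 0 0 0;-1 0 0 -0.035 0 0 0;-1 0 0 -0.035 0 0 0;-1 0 0 -0.03 0 0 0;-1 0 0 0 0 0 -0.1206;-1 0 0 0 0 0 -0.1206;-1 0 0 0 0 0 -0.1206;-1 0 0 0 0 0 -0.1206;-1 0 0 0 0 0 -0.1206;-1 0 0 0 0 0 -0.1206;-1 0 0 0 0 0 -0.1206;-1 0 0 0 0 0 -0.1206;-1 0 0 0 0 0 -0.1206;-1 0 0 0 0 0 -0.1206;-1 0 0 0 0 0 -0.1206;-1 0 0 0 0 0 -0.1206;-1 0 0 0 0 0 -0.1206'
python3 -m inch '-1 0.0045 -0.015 0 0 0 0;-1 0.0045 -0.015 0 0 0 0;-1 0.0045 -0.015 0 0 0 0;-1 0.0045 -0.015 0 0 0 0;-1 0.0045 -0.015 0 0 0 0;-1 0.0045 -0.015 0 0 0 0;-1 0 -0.013 0 0 0 0;-1 0 0 0 0 0 0;-1 0 0 0 0 0 0'
python3 -c "from h import *;st()"
```

```text
clock: 22.72
tool_pos: [0.4061, 0.3429, 0.1964]
eef_rot: [-0.349, 0.937, -0.0, 0.0]
contact_force: [0.3, -0.4, -0.0]
opening: 0.006
finger_force: 0.0
clock: 23.47
tool_pos: [0.4526, 0.2471, 0.1963]
eef_rot: [-0.346, 0.938, -0.0, 0.0]
contact_force: [-0.1, 0.3, 1.0]
opening: 0.01
finger_force: 0.0
t23.5 unit mm [-29.8 -11.6 196.3] turn to align [-0.     0.     0.001] F [-0.1  0.3  1. ] op 0.010 ff 0.0 q [-0.26  0.67 -0.54  1.94  0.54  0.68  1.15]
```

```bash
python3 -m inch '-1 0.003 0 0.02 0 0 0;-1 0 0 0.03 0 0 0;-1 0 0 0.03 0 0 0;-1 0 0 0.025 0 0 0;-1 0 0 0.011 0 0 0;-1 0 0 0 0 0 0;-1 0 0 0 0 0 0'
python3 -c "from h import *;st()"
```

```text
clock: 24.05
tool_pos: [0.449, 0.2469, 0.0801]
eef_rot: [-0.348, 0.938, 0.0, -0.0]
contact_force: [0.3, -0.8, 0.1]
opening: 0.001
finger_force: 0.0
t24.1 unit mm [-32.6  -9.4  80.1] turn to align [ 0.001 -0.     0.005] F [ 0.3 -0.8  0.1] op 0.001 ff 0.0 q [-0.38  0.85 -0.35  2.02  0.73  0.4   0.98]
```

```bash
python3 -m inch '-1 0 0.004 0 0 0 0;-1 0 0.007 0 0 0 0;-1 0 0.01 0 0 0 0;-1 0 0.01 0 0 0 0;-1 0 0.01 0 0 0 0;-1 0 0.01 0 0 0 0;-1 0 0.01 0 0 0 0;-1 0 0.01 0 0 0 0;-1 0 0.006 0 0 0 0;-1 0 0.002 0 0 0 0;-1 0 0 0 0 0 0'
python3 -c "from h import *;st()"
```

```text
clock: 24.97
tool_pos: [0.3972, 0.3064, 0.0801]
eef_rot: [-0.348, 0.938, 0.0, -0.001]
contact_force: [0.2, 0.6, -0.7]
opening: 0.007
finger_force: 0.0
t25.0 unit mm [-33.6  69.6  80.1] turn to align [ 0.001 -0.001  0.005] F [ 0.2  0.6 -0.7] op 0.007 ff 0.0 q [-0.56  0.84 -0.31  2.05  0.71  0.36  0.83]
```

```bash
python3 -m inch '-1 0 0.003 0 0 0 0;-1 0 0.003 0 0 0 0;-1 0 0.002 0 0 0 0;-1 0 0 0 0 0 0;-1 0 0 0 0 0 0'
python3 -c "from h import *;st()"
```

```text
clock: 25.38
tool_pos: [0.3928, 0.3114, 0.08]
eef_rot: [-0.347, 0.938, -0.0, -0.0]
contact_force: [0.5, -1.4, -0.7]
opening: 0.001
finger_force: 0.5
t25.4 unit mm [-33.7  76.2  80. ] turn to align [ 0.    -0.001  0.004] F [ 0.5 -1.4 -0.7] op 0.001 ff 0.5 q [-0.57  0.84 -0.31  2.06  0.7   0.35  0.82]
```

```bash
python3 -m inch '-1 0 0.002 0 0 0 0;-1 0 0.002 0 0 0 0;-1 0 0.002 0 0 0 0;-1 0 0 0 0 0 0;-1 0 0 0 0 0 0'
python3 -c "from h import *;st()"
```

```text
clock: 25.8
tool_pos: [0.3911, 0.3133, 0.0801]
eef_rot: [-0.345, 0.938, -0.003, 0.0]
contact_force: [5.1, -7.0, 0.4]
opening: 0.004
finger_force: 3.9
t25.8 unit mm [-33.7  78.7  80.1] turn to align [-0.005 -0.002  0.   ] F [ 5.1 -7.   0.4] op 0.004 ff 3.9 q [-0.59  0.84 -0.3   2.06  0.7   0.36  0.81]
```

```bash
python3 -m inch '-1 0 0.003 0 0 0 0;-1 0 0 0 0 0 0;-1 0 0 0 0 0 0'
python3 -c "from h import *;st()"
python3 -m inch '-1 0 -0.008 0 0 0 0;-1 0 -0.006 0 0 0 0;-1 0 0 -0.02 0 0 0;-1 0 0 -0.04 0 0 0;-1 0 0 -0.04 0 0 0;-1 0.003 -0.03 -0.02 0 0 0;-1 0.003 -0.035 0 0 0 0;-1 0.003 -0.035 0 0 0 0;-1 0.003 -0.035 0 0 0 0;-1 0.003 -0.035 0 0 0 0;-1 0 0 0 0 0 0;-1 0 0 0 0 0 0'
python3 - <<'E'
from h import *
st()
for n in("top","side"):
    p,d=shot(n,8); X=U(cloud(n,d))
    for nm,b in (("rib",((-50,15),(60,120),(66,85))),("cover",((-40,40),(20,150),(56,62))),("tag",((15,45),(-140,-60),(60,142)))):
        Q=sel(X,*b); print(n,nm,len(Q),np.round(np.percentile(Q,[2,50,98],0),1).tolist() if len(Q) else 0)
t=load("top",8)[0];s=load("side",8)[0]
cv2.imwrite("pics/both8.png",np.hstack([cv2.resize(t[140:310,190:380],(400,358)),cv2.resize(s[160:315,180:370],(400,358))])[:,:,::-1])
E
```

```text
clock: 26.05
tool_pos: [0.3909, 0.3134, 0.0802]
eef_rot: [-0.344, 0.939, -0.005, 0.0]
contact_force: [7.5, -9.3, 0.8]
opening: 0.005
finger_force: 6.4
t26.1 unit mm [-33.8  78.9  80.2] turn to align [-0.009 -0.003 -0.002] F [ 7.5 -9.3  0.8] op 0.005 ff 6.4 q [-0.59  0.83 -0.3   2.06  0.7   0.36  0.81]
clock: 27.05
tool_pos: [0.4967, 0.1677, 0.2001]
eef_rot: [-0.345, 0.939, 0.0, 0.0]
contact_force: [-0.5, 0.7, 0.2]
opening: 0.001
finger_force: 0.0
t27.1 unit mm [ -47.7 -100.6  200.1] turn to align [ 0.001  0.001 -0.001] F [-0.5  0.7  0.2] op 0.001 ff 0.0 q [-0.07  0.68 -0.56  1.91  0.54  0.71  1.32]
top rib 57 [[-47.7, 77.3, 66.2], [-24.6, 95.6, 79.6], [0.3, 98.8, 84.1]]
top cover 719 [[-38.5, 57.4, 56.2], [2.8, 95.8, 58.9], [38.4, 134.5, 61.8]]
top tag 142 [[15.7, -125.6, 80.0], [26.4, -98.7, 133.5], [44.1, -72.8, 141.7]]
side rib 122 [[-46.8, 89.5, 66.5], [-24.0, 92.6, 74.2], [1.5, 96.6, 81.0]]
side cover 338 [[-38.5, 54.0, 56.5], [4.0, 78.3, 58.8], [38.0, 129.4, 61.6]]
side tag 696 [[21.7, -130.7, 61.6], [24.0, -107.7, 102.0], [43.0, -74.8, 141.2]]
```

View pics/both8.png

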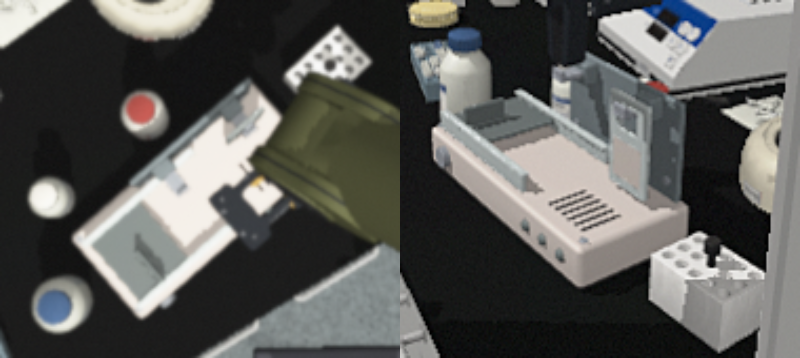

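The cover is home: its centre is at unit y of about 95–96 mm, over the button. The tag hangs on the far hook at (630,150). All bottles and the block stand where they should, so I hand the job in.

```bash
python3 -c "from plant import r;print(r.finish_job())"
```

```text
the job is handed in; nothing more can be done
None
```

I did every step in order and handed the job in after about 27 s of the 67 s. The last pictures show the cover home, the tag hanging on the far hook, the small bottle upright behind the unit and the bystanders in place; the hand-in returned no verdict.

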